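# Swap the cultures in the gassed chamber

## Robot

A 6-joint arm with a two-finger parallel gripper is mounted at the origin on the work surface. World frame = base frame: x ahead of the robot, y to its left, z up, the work surface at z = 0. Lengths are in mm, angles in degrees, forces in N, time in s.
With the tool pointing down it reaches from about 350 to 850 mm from the base axis. Payload 8.1 kg.
Tool frame: the origin (TCP) lies at the very end of the fingers, on their centre line; the grasp point (between the pads) lies 19 mm behind it (r.grip_depth is the distance from the TCP to the grasp point, in mm); y points along the fingers, z is the direction in which the jaws open and shut, and the axes are right-handed (so a half turn about y gives the same grasp; the last joint's range is limited). The gripper opens to 85 mm and grips with 20 to 120 N. Pads are 22 mm wide; open, the fingers measure 114 mm over their backs; the gripper's body (76 mm by 85 mm) begins 54 mm behind the grasp point. The pads swing forward as they close: fully open they stand 13 mm farther back than shut.
Start: joints at [61.971, 7.471, 85.268, -0, 87.261, -4.893], TCP at [235.729, 551.758, 231.292] pointing down, gripper open.
Joint ranges: [-169.43, 169.43], [-51.17, 129.36], [1.28, 143.12], [-76.62, 256.62], [0, 156.53], [-152.29, 152.29]. Speed limits (degrees/s): [136.94, 136.94, 159.86, 180, 180, 180].

## Interface

Orientations are given as [roll, pitch, yaw] about the fixed x, y, z axes, in that order (R = Rz(yaw) Ry(pitch) Rx(roll)).
In Python, from bench import readout, eyes, r gives the robot as it stands. The module is installed in compiled form; this text tells all that it offers.
- The arm moves only by the tool move_arm, never from a script. Its argument "motion" is text: rows parted by semicolons, each of 6 numbers parted by spaces: the shift along the world's x, y, z in cm, then the turn, a rotation vector about the world's x, y, z in degrees. A call has 1 to 10 rows; each row is the pose to reach, as a shift and turn from the pose commanded when the call began; what a row does not reach only later rows make up. A row lasts 1/12 s, in which the tool goes at most 41.7 mm and 7.16 degrees, less where a joint would pass 70% of its speed; a pose out of reach is approached as far as the arm can. A call with a gripper value outside its range is refused whole. "fingers" is the finger opening in cm, from 0 to 8.54, set as the call begins (left out, the last holds). The fingers move at their own pace and stop on an object; "squeeze" is the grip in N (left out, the last holds). Time passes only in rows, so rows that repeat a pose let the fingers close. It gives the time, the measured TCP pose, the force and the opening at its end, in the units of the state.
- readout.sense(): the state, without advancing time (a new reading comes with each control period).
- eyes.snapshot(name): name is "scene" or "side" or "wrist"; returns a dict with "image" (384x512x3 uint8, blue, green, red), "fx", "fy", "cx", "cy" (pixels), "world_to_cam" (4x4, takes a point from world to camera coordinates). Camera axes: x right, y down, z forward; pixel columns grow to the right and rows downward; lengths in mm; the calibration is good to about 2 mm. A picture is of the moment at which its call begins. There is no depth.
- r.hand_in(): hands the job in, once; it reports no verdict.
The state is a dict: "time": time; "joint_pos": joint angles; "qd": joint speeds; "joint_efforts": joint torques, N m; "tool_pos": TCP position; "tcp_rot": TCP orientation; "ft_force": force on the tool from outside, world axes, zero at the start; "wrist_torque": the same for the moment, N m; "finger_gap": finger opening in mm.
Only numpy, scipy, OpenCV 4.12 (cv2) and the standard library are available. Lean on these libraries where they do the work, as an engineer would, in place of code of your own. Each camera call takes 0.05 s, during which the arm holds its last target. There are 200 camera calls.

## Task

Turn the chamber's gas valve fully off, then fully open the one clear door over the bay with the blue tray, keep the other door shut, move the old amber dish from that bay onto the white pad on the bench, and stand every pink dish flat on the blue tray, not stacked, all lid up. Then slide the door fully shut and only after that turn the gas fully on again; the gas stays off while a door is open. Leave the other amber dish and everything else on the bench where it is.

Things in the scene. Friction and masses are not known exactly. Their poses are not given: they have to be found in the camera images.
- chamber: white bench-top culture chamber, fixed, 210 mm (its x) by 360 mm (its y), 85 mm high; origin at the centre of its underside, x away from the robot, y to the left along the door track. Two bays side by side, parted by a low wall at y = 0. Two clear doors lie flat in its top, one on each track, and slide along y. The gas valve stands on a pipe at its right (-y) side
- left_bay (a point): centre of the left bay's floor: chamber x = 0, y = +85 mm, 43 mm above the bench (upper face of the coloured tray in it). The bay is 184 mm long in x and spans y +3 to +170 mm. The long front and rear walls (13 mm thick, with the tracks) end 85 mm above the bench, the left end wall (10 mm thick) at 74 mm
- right_bay (a point): centre of the right bay's floor: chamber x = 0, y = -85 mm, 43 mm above the bench; the bay is 184 mm long in x and spans y -170 to -3 mm. Its end wall (10 mm thick) ends 64 mm above the bench
- door_left (a joint): clear door over the left bay, on the upper track (faces 76 and 81 mm above the bench). 0 = shut; grows to 0.12 m, at the stop, as it slides to the chamber's -y over its neighbour. Stays where it is left; takes about 2 N. Shut it spans y -4 to +170 mm; when open the left bay is free from y +50 to +170 mm
- door_right (a joint): clear door over the right bay, on the lower track (faces 66 and 71 mm above the bench). 0 = shut; grows to 0.12 m, at the stop, as it slides to the chamber's +y beneath its neighbour. Stays where it is left; takes about 2 N. Shut it spans y -170 to +4 mm; when open the right bay is free from y -170 to -50 mm
- door_left_handle (a point): centre of the left door's black handle rib: 60 mm long in the chamber's x, 10 mm thick in y, standing 22 mm up from the door's face; the point is half-way up (12 mm above the door's face). It moves with the door; shut it is at chamber y = +163 mm, x = 0
- door_right_handle (a point): centre of the right door's black handle rib, the same size; shut it is at chamber y = -163 mm, x = 0
- valve (a joint): quarter-turn gas valve, yellow lever turning about a vertical axis. 0 = gas on: lever in line with the pipe, pointing to the chamber's -y. 1.571 rad = gas off: lever across the pipe, pointing to the chamber's -x (towards the robot). It turns clockwise seen from above as the value grows, has a stop at both ends, stays where it is left and takes about 0.1 N m
- valve_hinge (a point): point on the valve's vertical axis at mid-height of the lever (68 mm above the bench), at chamber x = 0, y = -265 mm. The lever runs from here 75 mm outward, 12 mm wide and 14 mm high (61 to 75 mm above the bench), free beneath
- valve_grip (a point): point on the lever's centre line, 55 mm from the axis, at mid-height; moves with the lever
- tray_blue: BLUE flat plate, 180 mm (x) by 160 mm (y) by 3 mm, the floor of one bay (left or right, seen through the clear doors); origin at the centre of its underside, axes as the chamber's, centre at chamber y = +85 or -85 mm. Its upper face is 3 mm above the origin
- tray_grey: GREY plate of the same size with an aluminium tube block on it (150 x 130 x 15 mm), in the other bay, which is full
- dish1_center (a point): small round culture dish with clear lid and PINK medium, loose, 42 mm diameter, 14 mm high, about 25 g. The point is its centre, half-way up (7 mm above what it stands on); its z axis is up. Two to four of the pink dishes are there; the others are absent
- dish2_center (a point): small round culture dish with clear lid and PINK medium, loose, 42 mm diameter, 14 mm high, about 25 g. The point is its centre, half-way up (7 mm above what it stands on); its z axis is up. Two to four of the pink dishes are there; the others are absent
- dish3_center (a point): small round culture dish with clear lid and PINK medium, loose, 42 mm diameter, 14 mm high, about 25 g. The point is its centre, half-way up (7 mm above what it stands on); its z axis is up. Two to four of the pink dishes are there; the others are absent
- dish4_center (a point): small round culture dish with clear lid and PINK medium, loose, 42 mm diameter, 14 mm high, about 25 g. The point is its centre, half-way up (7 mm above what it stands on); its z axis is up. Two to four of the pink dishes are there; the others are absent
- old_center (a point): the old dish: same size (42 mm diameter, 14 mm high, about 25 g) with AMBER medium, standing at the start on the blue tray inside the chamber; the point is its centre, half-way up; its z axis is up
- amber_center (a point): dish of the same size (42 mm diameter, 14 mm high) with AMBER medium; the point is its centre. It stands on the bench at the start, close to the robot, and stays there
- pad: flat white pad with a thin black border, fixed on the bench, 90 x 90 mm, 2 mm thick; origin at the centre of its underside
- media: bottle of pink medium with orange cap, 60 mm diameter, 140 mm high, loose, at the right; origin at its underside
- tipbox: blue pipette-tip box with clear lid, 80 x 120 x 61 mm, loose, at the back; origin at its underside
- timer: white bench timer, 60 x 60 x 22 mm, loose, at the right; origin at its underside
Not all that is in view belongs to the job. Leave any black or green look-alike of the part that bears dish2_center alone.

How it is judged (in metres and radians):
On the way, in this order (a step that is already met when the one before it is completed fails the run):
1. the gas valve is off (lever within about 10 degrees of the off stop), doors still shut (value of joint valve above 1.4 rad and value of joint each of door_left, door_right below 0.006 m), for 0.2 s.
2. the door over the blue tray's bay is fully open (within 12 mm of the stop) (((y of tray_blue in the frame of chamber above 0 m and value of joint door_left above 0.108 m) or (y of tray_blue in the frame of chamber below 0 m and value of joint door_right above 0.108 m))), for 0.2 s.
3. the old amber dish stands on the white pad and all pink dishes stand flat on the blue tray, let go (x of old_center in the frame of pad between -0.036 and 0.036 m and y of old_center in the frame of pad between -0.036 and 0.036 m and z of old_center in the frame of pad below 0.0125 m and angle between each of old_center, dish1_center, dish2_center, dish3_center, dish4_center's own z axis and vertical below 0.15 rad and linear speed of each of old, dish1, dish2, dish3, dish4 below 0.02 m/s and contact force between the fingers and old below 0.1 N and x of dish1_center in the frame of tray_blue between -0.09 and 0.09 m and y of dish1_center in the frame of tray_blue between -0.082 and 0.082 m and z of dish1_center in the frame of tray_blue between 0.006 and 0.0145 m and x of dish2_center in the frame of tray_blue between -0.09 and 0.09 m and y of dish2_center in the frame of tray_blue between -0.082 and 0.082 m and z of dish2_center in the frame of tray_blue between 0.006 and 0.0145 m and x of dish3_center in the frame of tray_blue between -0.09 and 0.09 m and y of dish3_center in the frame of tray_blue between -0.082 and 0.082 m and z of dish3_center in the frame of tray_blue between 0.006 and 0.0145 m and x of dish4_center in the frame of tray_blue between -0.09 and 0.09 m and y of dish4_center in the frame of tray_blue between -0.082 and 0.082 m and z of dish4_center in the frame of tray_blue between 0.006 and 0.0145 m and contact force between the fingers and dish1 below 0.1 N and contact force between the fingers and dish2 below 0.1 N and contact force between the fingers and dish3 below 0.1 N and contact force between the fingers and dish4 below 0.1 N), for 0.2 s.
4. both doors are shut again (within 6 mm), the gas still off (all of step 1), for 0.2 s.
5. the gas is on again (lever within about 9 degrees of the on stop) (value of joint valve below 0.15 rad), for 0.2 s.
At the end, for the whole second after the job is handed in: Every pink dish stands flat (0.15 rad), lid up and unstacked on the blue tray in its bay; the old amber dish stands flat on the white pad (centre within 36 mm of its centre either way); all at rest; both doors shut within 6 mm; valve within 0.15 rad of the on stop (x of dish1_center in the frame of tray_blue between -0.09 and 0.09 m and y of dish1_center in the frame of tray_blue between -0.082 and 0.082 m and z of dish1_center in the frame of tray_blue between 0.006 and 0.0145 m and angle between each of dish1_center, dish2_center, dish3_center, dish4_center, old_center's own z axis and vertical below 0.15 rad and x of dish2_center in the frame of tray_blue between -0.09 and 0.09 m and y of dish2_center in the frame of tray_blue between -0.082 and 0.082 m and z of dish2_center in the frame of tray_blue between 0.006 and 0.0145 m and x of dish3_center in the frame of tray_blue between -0.09 and 0.09 m and y of dish3_center in the frame of tray_blue between -0.082 and 0.082 m and z of dish3_center in the frame of tray_blue between 0.006 and 0.0145 m and x of dish4_center in the frame of tray_blue between -0.09 and 0.09 m and y of dish4_center in the frame of tray_blue between -0.082 and 0.082 m and z of dish4_center in the frame of tray_blue between 0.006 and 0.0145 m and x of old_center in the frame of pad between -0.036 and 0.036 m and y of old_center in the frame of pad between -0.036 and 0.036 m and z of old_center in the frame of pad below 0.0125 m and linear speed of each of old, dish1, dish2, dish3, dish4 below 0.02 m/s and value of joint each of door_left, door_right below 0.006 m and value of joint valve below 0.15 rad); the robot touches nothing.
It fails at once if a door is open by more than 30 mm while the gas is not off (valve below 1.2 rad) (value of joint valve below 1.2 rad and value of joint any of door_left, door_right above 0.03 m).
It fails at once if the door of the other bay (grey tray) is opened by more than 30 mm ((y of tray_blue in the frame of chamber above 0 m and value of joint door_right above 0.03 m) or (y of tray_blue in the frame of chamber below 0 m and value of joint door_left above 0.03 m)).
It fails at once if the amber dish on the bench, the bottle, the tip box or the timer is moved by more than 40 mm (distance of any of amber_center, media, tipbox, timer from where it was at the start of the episode above 0.04 m).
Of dish1, dish2, dish3, dish4 only 2 to 4 are there at a start; the rules pass over those that are not, and their reading is None.
At some moment in a run one of dish1, dish2, dish3, dish4 may be knocked a few centimetres aside while the robot is not near it.
It also fails if it takes over 210 s, if anything falls off the work surface, if the arm or the gripper's body presses on something with over 40 N, if the wrist force passes 120 N, or if a joint passes its speed limit or range.

## Working session

There is one attempt and no reset: what is moved stays moved. The work goes in short steps, Python scripts to look and compute and a tool call to move; the robot and the scene stay as the last step left them, time stands still between calls to the robot, and variables do not carry over. Pictures are saved under pics/ and viewed, about 12 in all and at most 16, crops included, and the job is handed in when it is done.

Besides the shell and the picture viewer there is one more tool, called after ">>>" by a JSON object that holds its "op" and its "data", one argument or row to a line. move_arm: Moves the arm, as the interface text tells. Its arguments: {"type":"object","properties":{"motion":{"type":"string"},"fingers":{"type":"number"},"squeeze":{"type":"number"}},"required":["motion"]}

```bash
mkdir -p pics; cat > h.py <<'E'
import numpy as np, cv2
from bench import readout, eyes, r
def snap(n,f):
    s=eyes.snapshot(n); cv2.imwrite('pics/'+f,s['image']); np.savez('pics/'+f+'.npz',**s); return s
def ray(s,u,v,z):
    T=np.array(s['world_to_cam']);R=T[:3,:3];t=T[:3,3]
    c=-R.T@t; d=R.T@np.array([(u-s['cx'])/s['fx'],(v-s['cy'])/s['fy'],1.])
    return c+d*(z-c[2])/d[2]
def proj(s,p):
    T=np.array(s['world_to_cam']);q=T[:3,:3]@np.array(p,float)+T[:3,3]
    return np.array([s['fx']*q[0]/q[2]+s['cx'],s['fy']*q[1]/q[2]+s['cy']])
def load(f): return dict(np.load('pics/'+f+'.npz'))
E
python3 - <<'E'
from h import *
a=snap('scene','a.png');b=snap('side','b.png');c=snap('wrist','c.png')
cv2.imwrite('pics/a2.png',cv2.resize(a['image'],(800,600),interpolation=cv2.INTER_CUBIC))
cv2.imwrite('pics/bc.png',cv2.resize(np.hstack([b['image'],c['image']]),(800,300)))
print(readout.sense())
for s in(a,b,c):
    T=np.array(s['world_to_cam']);print(-T[:3,:3].T@T[:3,3],T[2,:3],s['fx'])
E
```

```text
{'time': 0.15, 'joint_pos': array([ 6.19714546e+01,  7.50734586e+00,  8.53150906e+01, -2.37439403e-04,
        8.72619965e+01, -4.89424445e+00]), 'qd': array([-0.08538487, -0.01563664, -0.17345512,  0.00423917,  0.01617617,
       -0.15961575]), 'joint_efforts': array([ 1.22643942e-03, -5.70060933e+01, -5.01158559e+01, -1.95714915e-04,
        9.71370988e-03,  9.87239764e-05]), 'tool_pos': array([235.52301   , 551.37596435, 230.46133171]), 'tcp_rot': array([-9.00841453e+01,  6.96726321e-03, -2.31342946e+01]), 'ft_force': array([-0.16515052, -0.48960117,  0.06615172]), 'wrist_torque': array([ 0.04549945,  0.0115645 , -0.03953604]), 'finger_gap': 85.04420905654207}
[ 923.14468858  369.66780274 1100.36263161] [-0.35046228 -0.40276195 -0.84555248] 372.77101378131897
[ 330.20674107 -806.99161658  835.51052971] [ 0.18901909  0.67747052 -0.71084842] 405.7717535458048
[159.74353444 583.09397444 373.37990905] [ 0.29070925 -0.12613075 -0.94846147] 324.6531978867319
```

View pics/a2.png

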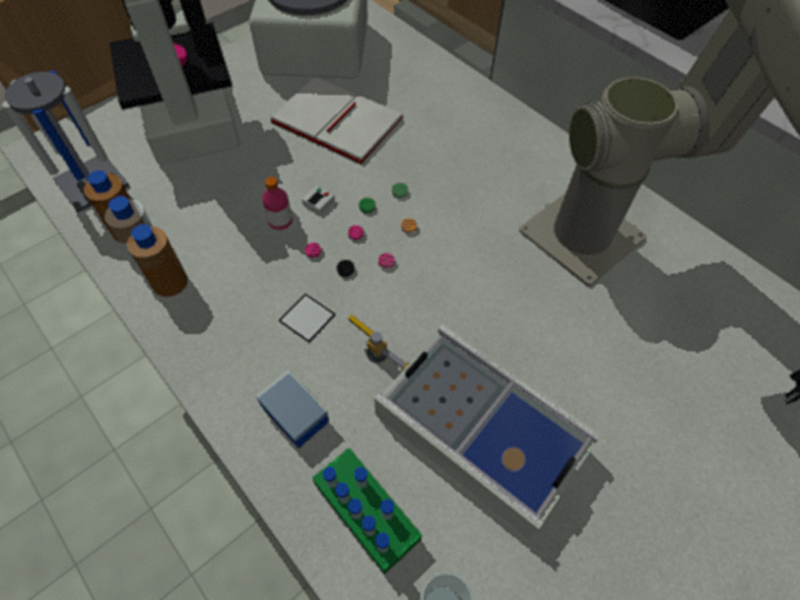

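View pics/bc.png

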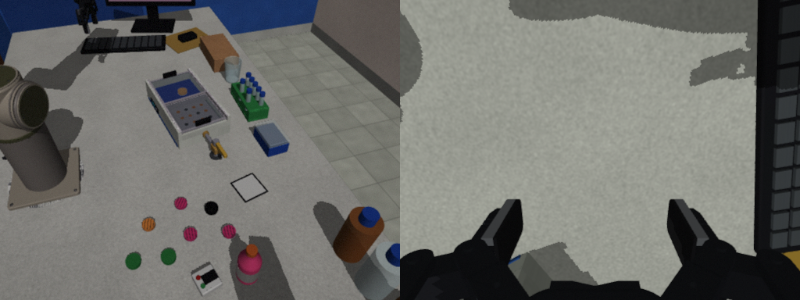

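The blue tray is in the left bay. The side picture is at 256x192 per image in the viewer. Next: enlarged crops for the chamber and the dishes.

```bash
python3 - <<'E'
from h import *
a=load('a.png');b=load('b.png')
A=a['image'][190:350,215:400]; B=b['image'][230:384,145:365]
cv2.imwrite('pics/ac.png',cv2.resize(A,None,fx=4,fy=3.75,interpolation=cv2.INTER_CUBIC) if 0 else cv2.resize(A,(740,600),interpolation=cv2.INTER_CUBIC))
A=a['image'][105:225,165:285]
cv2.imwrite('pics/dc.png',np.hstack([cv2.resize(A,(400,400),interpolation=cv2.INTER_CUBIC),cv2.resize(B[:, :154],(400,400),interpolation=cv2.INTER_CUBIC)]))
for n,u,v,z in [('pinkA',313,250,10),('pinkB',356,232,10),('pinkC',387,261,10),('black',346,268,10),('amber',409,226,10),('g1',367,205,10),('g2',400,190,10),('pad',307,317,2),('hubtop',376,340,75),('levertip',351,318,68),('hL',564,471,93),('hR',416,364,83),('cornFarR',378,400,85),('cornNearR',442,332,85),('cornNearL',594,437,85),('cornFarL',540,520,85),('old',513,459,57)]:
    print(n,ray(a,u*.64,v*.64,z).round(1)[:2])
E
```

```text
pinkA [ 521.4 -372. ]
pinkB [ 411.4 -348.3]
pinkC [ 410.8 -235.2]
black [ 494.9 -281.3]
amber [ 303.1 -279.6]
g1 [ 337.5 -396.7]
g2 [ 243. -381.]
pad [ 637.9 -238.8]
hubtop [584.3 -65.8]
levertip [ 588.  -141.4]
hL [508.7 349.6]
hR [562.1  28.2]
cornFarR [665.9  37.7]
cornNearR [476.3  10.3]
cornNearL [417.5 344.8]
cornFarL [598.6 376.5]
old [547.1 274.6]
```

View pics/ac.png

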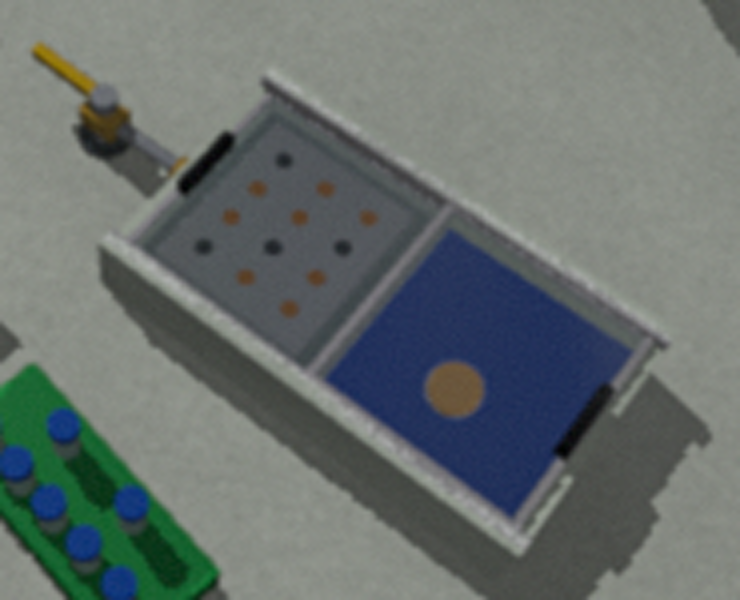

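View pics/dc.png

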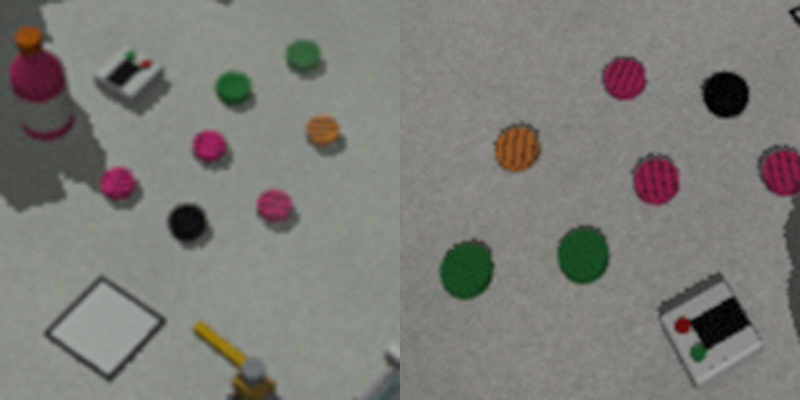

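```bash
cat > ch.py <<'E'
from h import *
from scipy.optimize import least_squares
def W(p,l):
    c,s=np.cos(p[2]),np.sin(p[2]); return np.array([p[0]+c*l[0]-s*l[1],p[1]+s*l[0]+c*l[1],l[2]])
E
python3 - <<'E'
from ch import *
a=load('a.png')
P=[((105,-180,85),(102,240)),((-105,-180,85),(267,68)),((-105,180,85),(668,344)),((105,180,85),(521,547)),((0,163,103),(584,412)),((0,-163,93),(207,155)),((0,-265,68+12),(104,92)),((0,-335,75),(42,48))]
px=[(u/4+215,v/3.75+190) for _,(u,v) in P]
f=lambda p:np.concatenate([proj(a,W(p,l))-q for (l,_),q in zip(P,px)])
s=least_squares(f,[540,190,.15],loss='soft_l1',x_scale=[1,1,.01]);p=s.x
print(p,np.degrees(p[2]));print(f(p).reshape(-1,2).round(2))
np.save('p.npy',p)
for l in [(0,-265,68),(0,-320,68),(-55,-265,68),(0,163,93),(0,43,93),(0,85,43)]: print(l,W(p,l).round(1))
print('old',ray(a,454/4+215,388/3.75+190,57))
for z in(10,100,200):print('micro',ray(a,178*.64,55*.64,z).round())
b=load('b.png')
k=154/400
for n,u,v in [('pC',225,78),('pB',256,180),('pA',382,170),('black',325,95),('amber',117,148)]:print(n,ray(b,145+u*k,230+v*k,14).round(1))
k=120/400
for n,u,v in [('pA',118,183),('pB',210,146),('pC',275,205),('amber',322,130),('padc',105,328)]:print(n,ray(a,165+u*k,105+v*k,10 if n!='padc' else 2).round(1))
E
```

```text
[5.35238423e+02 1.89000891e+02 1.61685990e-01] 9.263924809373437
[[-1.19  0.11]
 [ 1.29 -1.87]
 [ 2.91 -4.12]
 [-0.52  2.09]
 [ 0.92  0.66]
 [-0.25  0.03]
 [-0.22 -0.33]
 [-1.31 -0.23]]
(0, -265, 68) [577.9 -72.5  68. ]
(0, -320, 68) [ 586.8 -126.8   68. ]
(-55, -265, 68) [523.6 -81.4  68. ]
(0, 163, 93) [509.  349.9  93. ]
(0, 43, 93) [528.3 231.4  93. ]
(0, 85, 43) [521.6 272.9  43. ]
old [546.06736528 274.33270072  57.        ]
micro [  391. -1225.    10.]
micro [  435. -1093.   100.]
micro [ 484. -947.  200.]
pC [ 411.3 -247.5   14. ]
pB [ 412.2 -356.6   14. ]
pA [ 518.8 -379.1   14. ]
black [ 494.5 -292.3   14. ]
amber [ 302.9 -291.    14. ]
pA [ 520.9 -372.1   10. ]
pB [ 411.9 -346.7   10. ]
pC [ 409.7 -237.4   10. ]
amber [ 301.5 -282.3   10. ]
padc [ 639.1 -237.1    2. ]
```

The scene crop shows the valve lever from the hub (104,92) to its tip (42,48), the left handle at (584,412), the right handle at (207,155) and the old dish at (454,388) on the blue tray.

In the dish crop's left half (scene camera), the pinks are at (118,183), (210,146) and (275,205). Black at (187,222) and two greens at (233,87) and (303,55) are look-alikes to leave alone. The bench amber dish at (322,130) stays, and the pink thing on the microscope is out of reach and is background.

I'm going to the valve first.

>>> {"op": "move_arm", "data": {
  "motion": "17 -34 -2 0 0 -29;17 -34 -2 0 0 -29;17 -34 -2 0 0 -29;17 -34 -2 0 0 -29;17 -34 -2 0 0 -29;17 -34 -2 0 0 -29;17 -34 -2 0 0 -29;17 -34 -2 0 0 -29;35.2 -67.9 -3 0 0 -57.6;35.2 -67.9 -3 0 0 -57.6",
  "fingers": 4,
  "squeeze": 30
}}

```text
time: 0.98
tool_pos: [424.0, 178.6, 211.2]
tcp_rot: [-90.0, 0.0, -66.7]
ft_force: [-0.0, -0.3, -0.2]
finger_gap: 40.2
```

>>> {"op": "move_arm", "data": {
  "motion": "16.2 -30.5 -1 0 0 -14;16.2 -30.5 -1 0 0 -14;16.2 -30.5 -1 0 0 -14;16.2 -30.5 -1 0 0 -14;16.2 -30.5 -1 0 0 -14;16.2 -30.5 -1 0 0 -14;16.2 -30.5 -1 0 0 -14;16.2 -30.5 -1 0 0 -14;16.2 -30.5 -1 0 0 -14;16.2 -30.5 -1 0 0 -14"
}}

```text
time: 1.82
tool_pos: [586.2, -127.9, 200.3]
tcp_rot: [-90.1, -0.0, -80.7]
ft_force: [0.1, -0.1, -0.0]
finger_gap: 39.7
```

```bash
python3 - <<'E'
from ch import *
c=snap('wrist','d.png');p=np.load('p.npy');im=c['image'].copy()
for l in [(0,-265,75),(0,-340,75),(0,-320,75)]:
    q=proj(c,W(p,l));print(l,q.round()); cv2.circle(im,tuple(int(x) for x in q),2,(255,0,255),-1)
cv2.imwrite('pics/d2.png',cv2.resize(im,(800,600)))
s=readout.sense();print(s['tool_pos'],s['tcp_rot'],s['finger_gap'])
E
```

```text
(0, -265, 75) [252. 117.]
(0, -340, 75) [251. 203.]
(0, -320, 75) [251. 182.]
[ 585.58429026 -125.84642922  200.38818568] [-9.00841804e+01  4.86646453e-02 -8.06080298e+01] 39.96791530193463
```

View pics/d2.png

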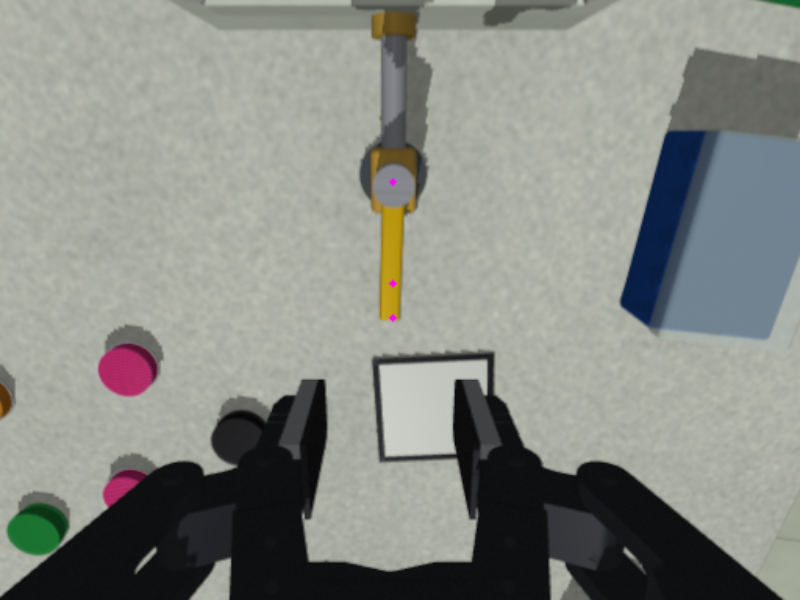

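>>> {"op": "move_arm", "data": {
  "motion": "0 0 -4 0 0 0;0 0 -8 0 0 0;0 0 -11 0 0 0;0 0 -13 0 0 0;0 0 -14.8 0 0 0;0 0 -14.8 0 0 0;0 0 -14.8 0 0 0"
}}

```text
time: 2.45
tool_pos: [584.5, -122.9, 52.6]
tcp_rot: [-90.1, 0.1, -80.4]
ft_force: [-0.5, 1.1, 0.7]
finger_gap: 40.1
```

>>> {"op": "move_arm", "data": {
  "motion": "0 0 0 0 0 0;0 0 0 0 0 0;0 0 0 0 0 0;0 0 0 0 0 0;0 0 0 0 0 0",
  "fingers": 1.8
}}

```text
time: 2.87
tool_pos: [586.3, -124.6, 54.3]
tcp_rot: [-89.9, -0.0, -80.5]
ft_force: [0.2, 0.4, 0.1]
finger_gap: 18.0
```

```bash
python3 - <<'E'
from ch import *
p=np.load('p.npy');H=W(p,(0,-265,68))[:2];a0=p[2]-np.pi/2
s=readout.sense();print(s['tool_pos'],s['tcp_rot'],s['finger_gap'],s['ft_force'])
G=lambda d:H+55*np.array([np.cos(a0-np.radians(d)),np.sin(a0-np.radians(d))])
for rng in (range(7,71,7),(77,84,91,94)):
    print('; '.join('%.1f %.1f 0 0 0 %d'%(*((G(d)-G(0))/10),-d) for d in rng))
E
```

```text
[ 586.31961439 -124.64563441   54.33511149] [-8.99259921e+01 -3.63586093e-02 -8.04626109e+01] 18.04678359082638 [0.18792523 0.402076   0.09039075]
-0.7 -0.1 0 0 0 -7; -1.3 -0.1 0 0 0 -14; -2.0 0.0 0 0 0 -21; -2.7 0.2 0 0 0 -28; -3.3 0.5 0 0 0 -35; -3.9 0.8 0 0 0 -42; -4.4 1.2 0 0 0 -49; -4.9 1.7 0 0 0 -56; -5.3 2.2 0 0 0 -63; -5.7 2.7 0 0 0 -70
-6.0 3.3 0 0 0 -77; -6.2 4.0 0 0 0 -84; -6.3 4.6 0 0 0 -91; -6.4 4.9 0 0 0 -94
```

>>> {"op": "move_arm", "data": {
  "motion": "-0.7 -0.1 0 0 0 -7; -1.3 -0.1 0 0 0 -14; -2.0 0.0 0 0 0 -21; -2.7 0.2 0 0 0 -28; -3.3 0.5 0 0 0 -35; -3.9 0.8 0 0 0 -42; -4.4 1.2 0 0 0 -49; -4.9 1.7 0 0 0 -56; -5.3 2.2 0 0 0 -63; -5.7 2.7 0 0 0 -70"
}}

```text
time: 3.7
tool_pos: [529.7, -97.8, 54.3]
tcp_rot: [-89.9, 0.1, -150.8]
ft_force: [3.8, -1.0, -0.0]
finger_gap: 18.1
```

>>> {"op": "move_arm", "data": {
  "motion": "-0.3 0.6 0 0 0 -7; -0.5 1.3 0 0 0 -14; -0.6 1.9 0 0 0 -21; -0.7 2.2 0 0 0 -24;-0.7 2.2 0 0 0 -24;-0.7 2.2 0 0 0 -24;-0.7 2.2 0 0 0 -24"
}}

```text
time: 4.28
tool_pos: [524.3, -79.9, 54.6]
tcp_rot: [-89.6, 0.3, -174.5]
ft_force: [9.6, -20.5, -9.8]
finger_gap: 18.1
```

>>> {"op": "move_arm", "data": {
  "motion": "0 -0.3 0 0 0 2;0 -0.3 0 0 0 2;0 -0.3 0 0 0 2;0 -0.3 3 0 0 3;0 -0.3 7 0 0 3;0 -0.3 11 0 0 4;0 2 13 0 0 4;0 6 13 0 0 4;0 10 13 0 0 4;0 14 13 0 0 4",
  "fingers": 4
}}

```text
time: 5.12
tool_pos: [521.8, 66.2, 184.5]
tcp_rot: [-90.0, 0.1, -170.6]
ft_force: [0.8, 0.2, -0.5]
finger_gap: 39.7
```

>>> {"op": "move_arm", "data": {
  "motion": "-1.5 29 -2 0 0 0;-1.5 29 -2 0 0 0;-1.5 29 -2 0 0 0;-1.5 29 -2 0 0 0;-1.5 29 -2 0 0 0;-1.5 29 -2 0 0 0;-1.5 29 -2 0 0 0;-1.5 29 -2 0 0 0;-1.5 29 -2 0 0 0;-1.5 29 -2 0 0 0"
}}

```text
time: 5.95
tool_pos: [506.2, 354.6, 163.0]
tcp_rot: [-90.0, -0.0, -170.4]
ft_force: [-0.3, -0.8, 0.9]
finger_gap: 39.9
```

```bash
python3 - <<'E'
from ch import *
c=snap('wrist','e.png');a=snap('scene','e2.png');p=np.load('p.npy');im=c['image'].copy()
for l in [(-30,163,103),(30,163,103)]:
    q=proj(c,W(p,l));print(l,q.round()); cv2.circle(im,tuple(int(x) for x in q),2,(255,0,255),-1)
cv2.imwrite('pics/f.png',np.hstack([cv2.resize(im,(400,300)),cv2.resize(a['image'][180:300,200:360],(400,300),interpolation=cv2.INTER_CUBIC)]))
s=readout.sense();print(s['tool_pos'],s['tcp_rot'],s['joint_pos'])
E
```

```text
(-30, 163, 103) [256. 247.]
(30, 163, 103) [257. 164.]
[506.91400163 353.52982887 163.46769257] [-8.99823262e+01 -4.77101898e-03 -1.70534150e+02] [ 3.01491730e+01  1.24848452e+01  8.68132776e+01 -1.50468135e-02
  8.07125835e+01  1.10685752e+02]
```

View pics/f.png

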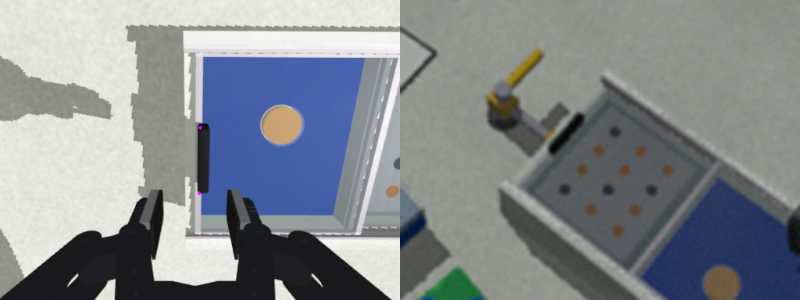

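The left half (wrist camera) shows the left handle at (203,158), within 3 px of the prediction. The right half (scene camera) shows the lever across the pipe, so the gas is off.

>>> {"op": "move_arm", "data": {
  "motion": "0.2 -0.6 -3 0 0 0;0.2 -0.6 -5 0 0 0;0.2 -0.6 -7 0 0 0;0.2 -0.6 -7.5 0 0 0;0.2 -0.6 -7.5 0 0 0;0.2 -0.6 -7.5 0 0 0"
}}

```text
time: 6.55
tool_pos: [509.3, 347.9, 89.3]
tcp_rot: [-90.0, 0.0, -170.5]
ft_force: [0.3, -0.3, 0.9]
finger_gap: 40.3
```

>>> {"op": "move_arm", "data": {
  "motion": "0 0 0 0 0 0;0 0 0 0 0 0;0 0 0 0 0 0;0 0 0 0 0 0;0 0 0 0 0 0",
  "fingers": 0.6
}}

```text
time: 6.97
tool_pos: [510.1, 348.2, 90.5]
tcp_rot: [-90.0, 0.2, -170.5]
ft_force: [-0.8, -4.2, 5.5]
finger_gap: 9.1
```

>>> {"op": "move_arm", "data": {
  "motion": "0.24 -1.48 0 0 0 0;0.48 -2.96 0 0 0 0;0.73 -4.44 0 0 0 0;0.97 -5.92 0 0 0 0;1.21 -7.4 0 0 0 0;1.45 -8.88 0 0 0 0;1.69 -10.36 0 0 0 0;1.85 -11.35 0 0 0 0;1.96 -12 0 0 0 0;1.96 -12 0 0 0 0"
}}

```text
time: 7.8
tool_pos: [529.6, 229.6, 90.5]
tcp_rot: [-90.3, 0.2, -170.5]
ft_force: [-1.2, 10.8, 5.3]
finger_gap: 9.0
```

>>> {"op": "move_arm", "data": {
  "motion": "0 0 0 0 0 0;0 0 0 0 0 0;0 0 3 0 0 0;0 0 6 0 0 0;0.8 2 8 0 0 15;1.2 3 9 0 0 30;1.6 4.4 9 0 0 45;1.6 4.4 9 0 0 60;1.6 4.4 9 0 0 75;1.6 4.4 9 0 0 90",
  "fingers": 6
}}

```text
time: 8.63
tool_pos: [544.2, 272.0, 178.1]
tcp_rot: [-90.0, -0.1, -127.1]
ft_force: [-0.2, -0.6, 0.2]
finger_gap: 60.0
```

```bash
python3 - <<'E'
from ch import *
s=readout.sense();print(s['tool_pos'],s['tcp_rot'],s['joint_pos'])
E
```

```text
[544.23197833 272.00685522 178.11101848] [-8.99958505e+01 -5.33178231e-02 -1.27110036e+02] [ 2.17473100e+01  1.04811646e+01  8.75307010e+01 -3.14293833e-02
  8.20316233e+01  5.88617127e+01]
```

>>> {"op": "move_arm", "data": {
  "motion": "0 0 0 0 0 46.4;0 0 0 0 0 46.4;0 0 0 0 0 46.4;0 0 0 0 0 46.4;0 0 0 0 0 46.4;0 0 0 0 0 46.4;0 0 0 0 0 46.4;0 0 0 0 0 46.4;0 0 0 0 0 46.4;0 0 0 0 0 46.4"
}}

```text
time: 9.47
tool_pos: [544.3, 272.1, 178.3]
tcp_rot: [-90.0, -0.0, -81.2]
ft_force: [0.1, 0.6, -0.5]
finger_gap: 59.9
```

```bash
python3 - <<'E'
from ch import *
c=snap('wrist','g.png');p=np.load('p.npy')
cv2.imwrite('pics/g2.png',cv2.resize(c['image'],(640,480)))
s=readout.sense();print(s['tool_pos'],s['tcp_rot'],proj(c,(546,274,57))*1.25,proj(c,W(p,(0,43,103)))*1.25)
E
```

```text
[544.33355729 272.2169295  178.28277001] [-9.00113946e+01 -1.17977254e-02 -8.12105858e+01] [315.8029382  227.88862918] [276.5446183  312.42063936]
```

View pics/g2.png

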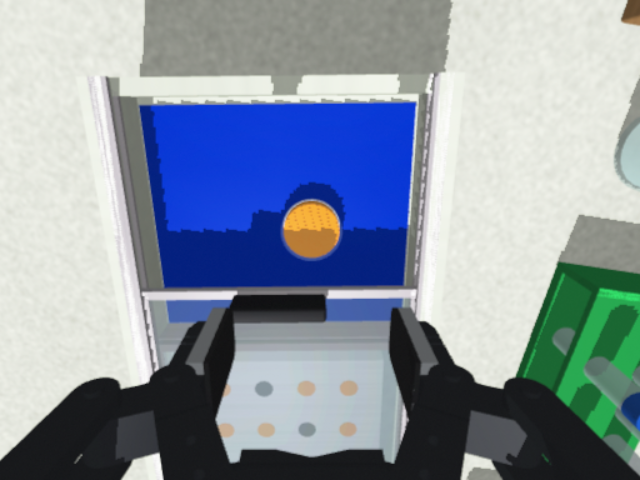

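The wrist picture shows the left door open with its handle at (280,308), and the old dish at (312,229), about 1 mm off the tool axis. Descending onto it.

>>> {"op": "move_arm", "data": {
  "motion": "-0.1 0.1 -4 0 0 0;-0.1 0.1 -7 0 0 0;-0.1 0.1 -10 0 0 0;-0.1 0.1 -12 0 0 0;-0.1 0.1 -13 0 0 0;-0.1 0.1 -13.4 0 0 0;-0.1 0.1 -13.4 0 0 0;-0.1 0.1 -13.4 0 0 0"
}}

```text
time: 10.18
tool_pos: [544.5, 273.9, 46.0]
tcp_rot: [-89.9, 0.0, -81.1]
ft_force: [-0.6, -0.2, -0.8]
finger_gap: 60.1
```

>>> {"op": "move_arm", "data": {
  "motion": "0 0 0 0 0 0;0 0 0 0 0 0;0 0 0 0 0 0;0 0 0 0 0 0;0 0 0 0 0 0;0 0 0 0 0 0",
  "fingers": 3.6,
  "squeeze": 25
}}

```text
time: 10.68
tool_pos: [544.9, 274.1, 46.7]
tcp_rot: [-89.8, 0.0, -81.1]
ft_force: [-1.4, -1.2, 6.0]
finger_gap: 40.7
```

>>> {"op": "move_arm", "data": {
  "motion": "0 0 1 0 0 0;0 0 3 0 0 0;0 0 6 0 0 0;0 0 9 0 0 0;0 0 12 0 0 0;0.6 -3 13 0 0 0;1.2 -6.5 13 0 0 0;1.9 -10.5 13 0 0 0;2.6 -14.5 13 0 0 0;3.3 -18.5 13 0 0 0"
}}

```text
time: 11.52
tool_pos: [576.6, 87.0, 175.9]
tcp_rot: [-89.9, -0.0, -81.0]
ft_force: [0.6, 0.4, 0.3]
finger_gap: 40.4
```

>>> {"op": "move_arm", "data": {
  "motion": "0.8 -4 0 0 0 0;1.5 -8 0 0 0 0;2.2 -12 0 0 0 0;3 -16 0 0 0 0;3.8 -20 0 0 0 0;4.5 -24 0 0 0 0;5.2 -28 0 0 0 0;5.8 -31 0 0 0 0;6 -32.7 0 0 0 0;6 -32.7 0 0 0 0"
}}

```text
time: 12.35
tool_pos: [636.1, -243.0, 175.3]
tcp_rot: [-90.0, -0.1, -81.3]
ft_force: [-0.8, -1.0, -1.2]
finger_gap: 40.6
```

```bash
python3 - <<'E'
from ch import *
c=snap('wrist','i.png')
cv2.imwrite('pics/i2.png',cv2.resize(c['image'],(640,480)))
np.set_printoptions(precision=1,suppress=True)
s=readout.sense();print(s['tool_pos'],s['tcp_rot'],s['finger_gap'])
k=1.25
print([ (proj(c,q)*k).round() for q in [(638,-238,2),(411,-242,14),(412,-352,14),(520,-376,14)]])
E
```

```text
[ 636.2 -240.7  175.1] [-90.   -0.  -81.3] 40.673095155951295
[array([316., 205.]), array([ 15., 169.]), array([ 27., 300.]), array([157., 342.])]
```

View pics/i2.png

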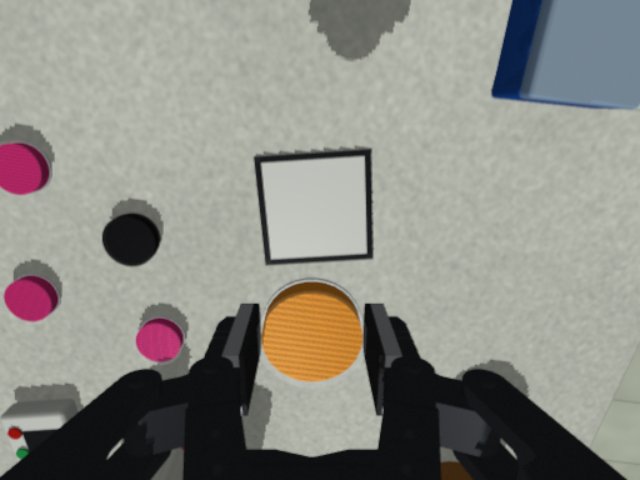

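Pad centre is at (316,205) as predicted, and the dish is held flat. The pinks are at (20,168), (31,298) and (160,340). Placing the old dish.

>>> {"op": "move_arm", "data": {
  "motion": "0.2 0.3 -4 0 0 0;0.2 0.3 -8 0 0 0;0.2 0.3 -11 0 0 0;0.2 0.3 -14 0 0 0;0.2 0.3 -15.5 0 0 0;0.2 0.3 -16.3 0 0 0;0.2 0.3 -16.7 0 0 0;0.2 0.3 -16.9 0 0 0;0.2 0.3 -16.9 0 0 0;0.2 0.3 -16.9 0 0 0"
}}

```text
time: 13.23
tool_pos: [639.9, -236.1, 7.7]
tcp_rot: [-89.8, -0.1, -81.1]
ft_force: [0.1, -0.1, 0.3]
finger_gap: 40.4
```

```bash
python3 - <<'E'
from ch import *
np.set_printoptions(precision=1,suppress=True)
c=load('i.png')
for n,u,v in [('C',20,167),('B',31,297),('A',160,339),('black',131,238)]: print(n,ray(c,u/1.25,v/1.25,14))
s=readout.sense();print(s['tool_pos'],s['ft_force'],s['finger_gap'])
E
```

```text
C [ 414.8 -239.7   14. ]
B [ 415.6 -348.2   14. ]
A [ 522.8 -372.4   14. ]
black [ 497.2 -283.6   14. ]
[ 639.9 -236.1    7.7] [ 0.1 -0.1  0.3] 40.370860597511715
```

>>> {"op": "move_arm", "data": {
  "motion": "0 0 -0.2 0 0 0;0 0 -0.2 0 0 0;0 0 -0.2 0 0 0;0 0 -0.2 0 0 0"
}}

```text
time: 13.57
tool_pos: [640.0, -236.2, 5.8]
tcp_rot: [-89.8, -0.1, -81.1]
ft_force: [0.5, -0.4, 5.3]
finger_gap: 40.4
```

>>> {"op": "move_arm", "data": {
  "motion": "0 0 0 0 0 0;0 0 0 0 0 0;0 0 0 0 0 0;0 0 0 0 0 0;0 0 3 0 0 0;0 0 7 0 0 0;0 0 11 0 0 0;-2 -2 14 0 0 0;-4 -4 17 0 0 0;-4 -4 17 0 0 0",
  "fingers": 6
}}

```text
time: 14.4
tool_pos: [599.1, -280.7, 182.3]
tcp_rot: [-89.6, -0.5, -81.2]
ft_force: [0.2, -0.4, 1.3]
finger_gap: 60.1
```

```bash
cat >> h.py <<'E'
np.set_printoptions(precision=1,suppress=True)
def pinks(s,z=14):
    h=cv2.cvtColor(s['image'],cv2.COLOR_BGR2HSV)
    m=cv2.inRange(h,(155,120,60),(178,255,255))
    n,l,st,ce=cv2.connectedComponentsWithStats(cv2.morphologyEx(m,cv2.MORPH_CLOSE,np.ones((5,5))))
    return [(ray(s,*(st[i,:2]+(st[i,2:4]-1)/2),z)[:2],st[i,2:4],ce[i].round()) for i in range(1,n) if st[i,4]>60]
def state():
    s=readout.sense();print(s['time'],s['tool_pos'],s['tcp_rot'],s['ft_force'],s['finger_gap'])
E
python3 - <<'E'
from h import *
a=load('a.png');print('media',ray(a,178.5,142.5,0))
c=snap('wrist','j.png');state();print(*pinks(c),sep='\n')
print(*pinks(snap('scene','j2.png')),sep='\n')
E
```

```text
media [ 530.8 -499.7    0. ]
14.45 [ 599.4 -278.8  179. ] [-89.6  -0.3 -81.2] [ 1.1 -0.  -0.5] 60.09605978883934
(array([ 413.1, -241.4]), array([47, 43], dtype=int32), array([55., 98.]))
(array([ 414.9, -349.7]), array([41, 37], dtype=int32), array([ 61., 207.]))
(array([ 521.2, -373. ]), array([36, 33], dtype=int32), array([163., 240.]))
(array([ 548.1, -484.8]), array([11, 19], dtype=int32), array([181., 327.]))
(array([ 482.5, -564.7]), array([17, 21], dtype=int32), array([123., 375.]))
(array([  384.3, -1223.8]), array([ 9, 15], dtype=int32), array([115.,  33.]))
(array([ 412.8, -348.2]), array([10,  9], dtype=int32), array([227., 148.]))
(array([ 523.7, -373. ]), array([10, 10], dtype=int32), array([200., 160.]))
(array([ 411.5, -238.1]), array([9, 9], dtype=int32), array([247., 166.]))
```

>>> {"op": "move_arm", "data": {
  "motion": "-2.5 -3 -2 0 0 0;-5 -6 -5 0 0 0;-7.7 -9.35 -8 0 0 0;-7.7 -9.35 -11 0 0 0;-7.7 -9.35 -13.5 0 0 0;-7.7 -9.35 -15.5 0 0 0;-7.7 -9.35 -16.8 0 0 0;-7.7 -9.35 -17.5 0 0 0;-7.7 -9.35 -17.5 0 0 0;-7.7 -9.35 -17.5 0 0 0"
}}

```text
time: 15.33
tool_pos: [522.0, -368.5, -1.6]
tcp_rot: [-90.0, 0.0, -81.0]
ft_force: [-0.3, -1.5, -0.0]
finger_gap: 60.0
```

>>> {"op": "move_arm", "data": {
  "motion": "0 0 0 0 0 0;0 0 0 0 0 0;0 0 0 0 0 0;0 0 0 0 0 0;0 0 0 0 0 0;0 0 0 0 0 0",
  "fingers": 3.6
}}

```text
time: 15.83
tool_pos: [522.3, -369.2, -0.7]
tcp_rot: [-89.9, -0.1, -81.1]
ft_force: [1.6, 2.8, 5.8]
finger_gap: 40.8
```

>>> {"op": "move_arm", "data": {
  "motion": "0 0 1 0 0 0;0 0 3 0 0 0;0 0 6 0 0 0;0 0 10 0 0 0;0 0 13.5 0 0 0;0 2 16 0 0 0;0.2 5 17 0 0 0;0.4 9 17 0 0 0;0.6 13 17 0 0 0;0.8 17 17 0 0 0"
}}

```text
time: 16.67
tool_pos: [528.7, -197.8, 169.0]
tcp_rot: [-90.0, -0.0, -81.2]
ft_force: [0.0, 0.3, -0.3]
finger_gap: 40.7
```

>>> {"op": "move_arm", "data": {
  "motion": "0.2 4 0 0 0 0;0.4 8 0 0 0 0;0.6 12 0 0 0 0;0.8 16 0 0 0 0;1 20 0 0 0 0;1.2 24 0 0 0 0;1.4 28 0 0 0 0;1.6 32 0 0 0 0;1.8 36 0 0 0 0;2 40 0 0 0 0"
}}

```text
time: 17.5
tool_pos: [548.7, 202.6, 168.6]
tcp_rot: [-90.0, -0.0, -81.1]
ft_force: [0.2, -1.3, -0.3]
finger_gap: 40.7
```

>>> {"op": "move_arm", "data": {
  "motion": "0.2 4 0 0 0 0;0.4 8 0 0 0 0;0.6 11 0 0 0 0;0.7 13.2 -1 0 0 0;0.7 13.2 -3 0 0 0;0.7 13.2 -5 0 0 0;0.7 13.2 -7 0 0 0;0.7 13.2 -7 0 0 0;0.7 13.2 -7 0 0 0;0.7 13.2 -7 0 0 0"
}}

```text
time: 18.33
tool_pos: [556.8, 332.9, 99.7]
tcp_rot: [-90.0, 0.0, -81.1]
ft_force: [-0.0, 0.0, 0.9]
finger_gap: 40.7
```

```bash
python3 - <<'E'
from ch import *
c=snap('wrist','k.png')
cv2.imwrite('pics/k2.png',cv2.resize(c['image'],(640,480)))
state()
E
```

```text
18.3833 [557.4 333.2 100.4] [-89.9   0.  -81.1] [-0.2 -0.4  0.1] 40.76733285120029
```

View pics/k2.png

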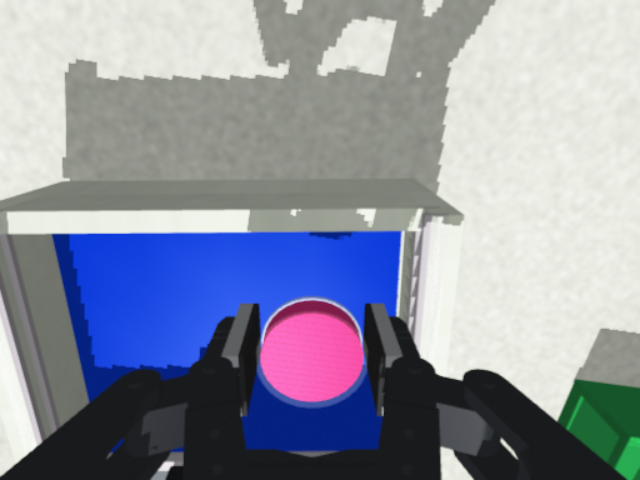

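The dish is held level over the bay with room to both walls. Lowering it.

>>> {"op": "move_arm", "data": {
  "motion": "0 0 -2 0 0 0;0 0 -4 0 0 0;0 0 -5 0 0 0;0 0 -5.4 0 0 0;0 0 -5.7 0 0 0;0 0 -5.7 0 0 0;0 0 -5.7 0 0 0;0 0 -5.7 0 0 0"
}}

```text
time: 19.05
tool_pos: [557.3, 333.4, 42.8]
tcp_rot: [-89.9, 0.0, -81.1]
ft_force: [0.7, -0.6, -0.5]
finger_gap: 40.7
```

>>> {"op": "move_arm", "data": {
  "motion": "0 0 -0.15 0 0 0;0 0 -0.15 0 0 0;0 0 -0.15 0 0 0"
}}

```text
time: 19.3
tool_pos: [557.3, 333.5, 42.3]
tcp_rot: [-89.9, 0.0, -81.1]
ft_force: [-4.9, -1.4, 10.7]
finger_gap: 41.0
```

>>> {"op": "move_arm", "data": {
  "motion": "0 0 0 0 0 0;0 0 0 0 0 0;0 0 0 0 0 0;0 0 0 0 0 0;0 0 2 0 0 0;0 0 5 0 0 0;0 0 9 0 0 0;0 -2 12 0 0 0;0 -5 13 0 0 0;-0.4 -9 13 0 0 0",
  "fingers": 5
}}

```text
time: 20.13
tool_pos: [554.9, 244.8, 175.0]
tcp_rot: [-89.5, 0.1, -80.9]
ft_force: [1.8, -0.7, -0.5]
finger_gap: 50.3
```

>>> {"op": "move_arm", "data": {
  "motion": "-1 -4 0 0 0 0;-2 -8 0 0 0 0;-3 -12 0 0 0 0;-4 -16 0 0 0 0;-5 -20 0 0 0 0;-6 -24 0 0 0 0;-7 -28 0 0 0 0;-8 -32 0 0 0 0;-9 -36 0 0 0 0;-10 -40 0 0 0 0",
  "fingers": 6
}}

```text
time: 20.97
tool_pos: [451.4, -158.7, 170.0]
tcp_rot: [-90.0, -0.0, -81.1]
ft_force: [0.4, 0.8, 1.0]
finger_gap: 59.9
```

>>> {"op": "move_arm", "data": {
  "motion": "-1 -3 0 0 0 0;-2.5 -5.5 -2 0 0 0;-4.1 -8.6 -4 0 0 0;-4.1 -8.6 -4 0 0 0;-4.1 -8.6 -4 0 0 0"
}}

```text
time: 21.38
tool_pos: [409.5, -243.7, 128.3]
tcp_rot: [-90.1, 0.1, -81.3]
ft_force: [0.4, 0.9, 0.5]
finger_gap: 59.9
```

```bash
python3 - <<'E'
from h import *
c=snap('wrist','l.png');state();print(*pinks(c),sep='\n')
print(*pinks(snap('scene','l2.png')),sep='\n')
E
```

```text
21.4333 [ 410.7 -243.2  129.4] [-90.    0.1 -81.2] [-0.1 -0.6 -0.1] 60.32578705493936
(array([ 410.1, -240.6]), array([45, 46], dtype=int32), array([252., 184.]))
(array([ 411.4, -348.8]), array([40, 40], dtype=int32), array([236., 294.]))
(array([  386.2, -1220.5]), array([ 9, 14], dtype=int32), array([115.,  34.]))
(array([ 501.7, -557.8]), array([16, 16], dtype=int32), array([176., 127.]))
(array([ 412.8, -348.2]), array([10,  9], dtype=int32), array([227., 148.]))
(array([ 411.5, -238.1]), array([9, 9], dtype=int32), array([247., 166.]))
(array([545.1, 324.8]), array([15, 15], dtype=int32), array([339., 311.]))
```

>>> {"op": "move_arm", "data": {
  "motion": "0 0.3 -3.5 0 0 0;0 0.3 -7 0 0 0;0 0.3 -10 0 0 0;0 0.3 -12 0 0 0;0 0.3 -12.9 0 0 0;0 0.3 -12.9 0 0 0;0 0.3 -12.9 0 0 0"
}}

```text
time: 22.07
tool_pos: [412.4, -239.7, 1.9]
tcp_rot: [-90.0, -0.0, -81.0]
ft_force: [0.5, -0.6, 0.9]
finger_gap: 59.8
```

>>> {"op": "move_arm", "data": {
  "motion": "0 0 0 0 0 0;0 0 0 0 0 0;0 0 0 0 0 0;0 0 0 0 0 0;0 0 0 0 0 0;0 0 0 0 0 0",
  "fingers": 3.6
}}

```text
time: 22.57
tool_pos: [413.2, -240.9, 3.3]
tcp_rot: [-89.8, -0.1, -81.1]
ft_force: [0.0, 2.6, 5.6]
finger_gap: 40.7
```

>>> {"op": "move_arm", "data": {
  "motion": "0 0 1 0 0 0;0 0 3 0 0 0;0 0 6 0 0 0;0 0 10 0 0 0;0 0 13.5 0 0 0;0 2 16 0 0 0;0.5 5 16.5 0 0 0;0.9 9 16.5 0 0 0;1.3 13 16.5 0 0 0;1.7 17 16.5 0 0 0"
}}

```text
time: 23.4
tool_pos: [428.8, -68.8, 168.1]
tcp_rot: [-89.8, -0.1, -81.2]
ft_force: [0.4, -0.4, -0.3]
finger_gap: 40.5
```

>>> {"op": "move_arm", "data": {
  "motion": "0.4 4 0 0 0 0;0.8 8 0 0 0 0;1.2 12 0 0 0 0;1.6 16 0 0 0 0;2 20 0 0 0 0;2.4 24 0 0 0 0;2.8 28 0 0 0 0;3.2 32 0 0 0 0;3.6 36 0 0 0 0;4 38.8 0 0 0 0"
}}

```text
time: 24.23
tool_pos: [468.3, 321.6, 167.8]
tcp_rot: [-89.9, 0.1, -81.0]
ft_force: [0.2, -1.0, 1.0]
finger_gap: 40.9
```

>>> {"op": "move_arm", "data": {
  "motion": "0 0 -3 0 0 0;0 0 -6 0 0 0;0 0 -7 0 0 0;0 0 -7 0 0 0;0 0 -7 0 0 0;0 0 -7 0 0 0"
}}

```text
time: 24.73
tool_pos: [469.7, 318.3, 98.4]
tcp_rot: [-89.8, 0.1, -81.1]
ft_force: [-0.0, -0.6, -0.8]
finger_gap: 40.5
```

Good. Lower to just above contact, then the last millimetres.

>>> {"op": "move_arm", "data": {
  "motion": "0 0 -2 0 0 0;0 0 -4 0 0 0;0 0 -4.8 0 0 0;0 0 -5.1 0 0 0;0 0 -5.3 0 0 0;0 0 -5.3 0 0 0;0 0 -5.3 0 0 0"
}}

```text
time: 25.32
tool_pos: [469.6, 318.5, 46.1]
tcp_rot: [-89.9, 0.1, -81.1]
ft_force: [-4.4, -1.6, 9.4]
finger_gap: 40.6
```

>>> {"op": "move_arm", "data": {
  "motion": "0 0 -0.1 0 0 0;0 0 -0.15 0 0 0;0 0 -0.15 0 0 0"
}}

```text
time: 25.57
tool_pos: [469.7, 318.6, 46.0]
tcp_rot: [-89.9, 0.0, -81.1]
ft_force: [-10.5, -6.0, 20.9]
finger_gap: 40.4
```

>>> {"op": "move_arm", "data": {
  "motion": "0 0 0.1 0 0 0;0 0 0.1 0 0 0;0 0 0.1 0 0 0;0 0 0.1 0 0 0;0 0 2 0 0 0;0 0 5 0 0 0;0 0 9 0 0 0;0 -2 12 0 0 0;0 -5 13 0 0 0;-0.4 -9 13 0 0 0",
  "fingers": 5
}}

```text
time: 26.4
tool_pos: [467.0, 229.5, 176.3]
tcp_rot: [-89.5, 0.1, -80.9]
ft_force: [1.6, -0.4, 0.5]
finger_gap: 49.8
```

>>> {"op": "move_arm", "data": {
  "motion": "-0.5 -4 0 0 0 0;-1 -8 0 0 0 0;-1.5 -12 0 0 0 0;-2 -16 0 0 0 0;-2.5 -20 0 0 0 0;-3 -24 0 0 0 0;-3.5 -28 0 0 0 0;-4 -32 0 0 0 0;-4.5 -36 0 0 0 0;-5 -40 0 0 0 0",
  "fingers": 6
}}

```text
time: 27.23
tool_pos: [413.7, -173.9, 171.7]
tcp_rot: [-90.0, -0.0, -81.1]
ft_force: [0.6, -0.3, 0.7]
finger_gap: 60.1
```

>>> {"op": "move_arm", "data": {
  "motion": "0 -4 0 0 0 0;0 -8 0 0 0 0;0 -12 -2 0 0 0;0 -16 -4 0 0 0;0 -17.5 -4 0 0 0;0 -17.5 -4 0 0 0;0 -17.5 -4 0 0 0"
}}

```text
time: 27.82
tool_pos: [413.7, -347.5, 130.7]
tcp_rot: [-90.0, 0.1, -81.2]
ft_force: [0.1, -0.3, 0.3]
finger_gap: 59.7
```

```bash
python3 - <<'E'
from h import *
c=snap('wrist','m.png');state();print(*pinks(c),sep='\n')
s=snap('scene','m2.png');print(*pinks(s),sep='\n')
cv2.imwrite('pics/m3.png',cv2.resize(s['image'][80:350,160:400],(640,720))[:600] if 0 else cv2.resize(s['image'][80:350,160:400],(533,600),interpolation=cv2.INTER_CUBIC))
E
```

```text
27.8667 [ 414.2 -346.7  131.2] [-90.    0.1 -81.1] [-0.1 -0.3  0.2] 60.103466388048666
(array([ 411.4, -351.4]), array([45, 45], dtype=int32), array([247., 190.]))
(array([ 501.2, -491.3]), array([20, 29], dtype=int32), array([315., 333.]))
(array([ 575. , -535.9]), array([14,  9], dtype=int32), array([374., 380.]))
(array([  384.3, -1223.8]), array([ 9, 15], dtype=int32), array([115.,  33.]))
(array([ 501.7, -557.8]), array([16, 16], dtype=int32), array([176., 127.]))
(array([ 412.8, -348.2]), array([10,  9], dtype=int32), array([227., 148.]))
(array([453.3, 317.3]), array([15, 14], dtype=int32), array([358., 289.]))
(array([545.1, 324.8]), array([15, 15], dtype=int32), array([339., 311.]))
```

View pics/m3.png

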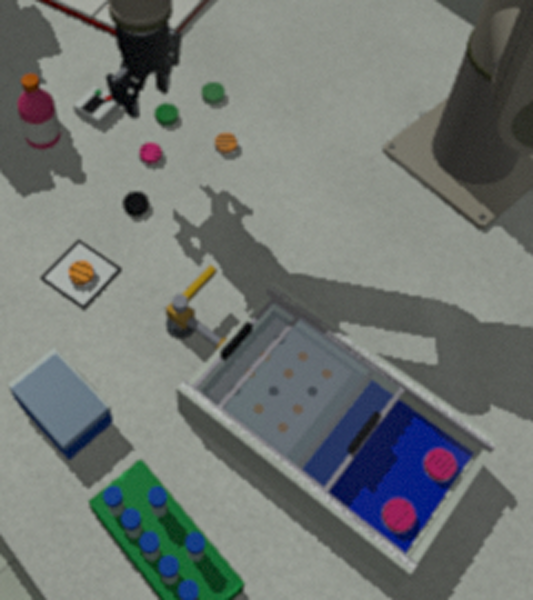

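The scene crop shows two pinks on the blue tray at (440,464) and (399,516), the old dish on the pad at (81,272), and the last pink on the bench at (150,153).

>>> {"op": "move_arm", "data": {
  "motion": "-0.2 -0.3 -3.5 0 0 0;-0.2 -0.3 -7 0 0 0;-0.2 -0.3 -10 0 0 0;-0.2 -0.3 -12 0 0 0;-0.2 -0.3 -12.9 0 0 0;-0.2 -0.3 -12.9 0 0 0;-0.2 -0.3 -12.9 0 0 0"
}}

```text
time: 28.5
tool_pos: [413.1, -349.6, 3.4]
tcp_rot: [-90.0, -0.0, -81.0]
ft_force: [0.5, -0.9, -0.2]
finger_gap: 60.2
```

>>> {"op": "move_arm", "data": {
  "motion": "0 0 0 0 0 0;0 0 0 0 0 0;0 0 0 0 0 0;0 0 0 0 0 0;0 0 0 0 0 0;0 0 0 0 0 0",
  "fingers": 3.6
}}

```text
time: 29.0
tool_pos: [413.9, -351.1, 5.0]
tcp_rot: [-89.9, -0.2, -81.1]
ft_force: [0.4, 2.6, 4.8]
finger_gap: 40.4
```

>>> {"op": "move_arm", "data": {
  "motion": "0 0 1 0 0 0;0 0 3 0 0 0;0 0 6 0 0 0;0 0 10 0 0 0;0 0 13.5 0 0 0;0.2 2 16 0 0 0;0.8 5 16.5 0 0 0;1.5 9 16.5 0 0 0;2.2 13 16.5 0 0 0;2.8 17 16.5 0 0 0"
}}

```text
time: 29.83
tool_pos: [440.9, -178.9, 169.7]
tcp_rot: [-89.8, -0.1, -81.2]
ft_force: [1.1, 0.5, 0.6]
finger_gap: 40.5
```

>>> {"op": "move_arm", "data": {
  "motion": "0.7 4 0 0 0 0;1.4 8 0 0 0 0;2.1 12 0 0 0 0;2.8 16 0 0 0 0;3.5 20 0 0 0 0;4.2 24 0 0 0 0;4.9 28 0 0 0 0;5.6 32 0 0 0 0;6.3 36 0 0 0 0;7 40 0 0 0 0"
}}

```text
time: 30.67
tool_pos: [510.8, 222.3, 169.5]
tcp_rot: [-89.8, 0.0, -81.1]
ft_force: [-0.1, -0.3, -0.6]
finger_gap: 40.2
```

>>> {"op": "move_arm", "data": {
  "motion": "0.5 3 0 0 0 0;0.8 6 0 0 0 0;0.8 6 -3 0 0 0;0.8 6 -5 0 0 0;0.8 6 -7 0 0 0;0.8 6 -7 0 0 0;0.8 6 -7 0 0 0"
}}

```text
time: 31.25
tool_pos: [517.8, 279.8, 97.7]
tcp_rot: [-90.1, -0.0, -81.1]
ft_force: [0.3, -0.3, 0.3]
finger_gap: 40.2
```

```bash
python3 - <<'E'
from ch import *
c=snap('wrist','n.png');state()
p=np.load('p.npy');print(W(p,(0,92,0)))
cv2.imwrite('pics/n2.png',c['image'])
E
```

```text
31.3 [518.9 280.1  99.1] [-89.9   0.  -81.1] [ 0.6 -0.   0.7] 40.613537097898536
[520.4 279.8   0. ]
```

View pics/n2.png

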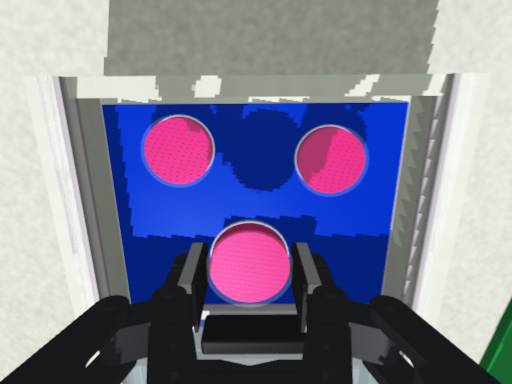

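Two pinks are at (179,150) and (331,158), and the third is held at (250,262) clear of both and of the door handle.

>>> {"op": "move_arm", "data": {
  "motion": "0 0 -2 0 0 0;0 0 -4 0 0 0;0 0 -4.6 0 0 0;0 0 -4.9 0 0 0;0 0 -5.1 0 0 0;0 0 -5.1 0 0 0;0 0 -5.1 0 0 0"
}}

```text
time: 31.88
tool_pos: [519.6, 280.5, 48.2]
tcp_rot: [-89.9, 0.0, -81.1]
ft_force: [-0.1, -0.6, 0.1]
finger_gap: 40.3
```

>>> {"op": "move_arm", "data": {
  "motion": "0 0 -0.1 0 0 0;0 0 -0.15 0 0 0;0 0 -0.15 0 0 0"
}}

```text
time: 32.13
tool_pos: [519.7, 280.6, 48.0]
tcp_rot: [-89.8, 0.0, -81.1]
ft_force: [-7.0, -3.4, 14.4]
finger_gap: 40.1
```

>>> {"op": "move_arm", "data": {
  "motion": "0 0 0.1 0 0 0;0 0 0.1 0 0 0;0 0 0.1 0 0 0;0 0 0.1 0 0 0;0 0 2 0 0 0;0 0 5 0 0 0;0 0 9 0 0 0;0 0 12 0 0 -7;0 0 13 0 0 -14;0 0 13 0 0 -21",
  "fingers": 5
}}

```text
time: 32.97
tool_pos: [520.8, 281.1, 179.9]
tcp_rot: [-89.6, 0.3, -102.4]
ft_force: [-0.2, -0.0, -0.1]
finger_gap: 50.1
```

>>> {"op": "move_arm", "data": {
  "motion": "1 -5 0 0 0 -68.5;1 -5 0 0 0 -68.5;1 -5 0 0 0 -68.5;1 -5 0 0 0 -68.5;1 -5 0 0 0 -68.5;1 -5 0 0 0 -68.5;1 -5 0 0 0 -68.5;1 -5 0 0 0 -68.5;1 -5 0 0 0 -68.5;1 -5 0 0 0 -68.5",
  "fingers": 4
}}

```text
time: 33.8
tool_pos: [528.2, 230.0, 174.6]
tcp_rot: [-90.0, -0.0, -171.0]
ft_force: [0.1, 0.1, -0.4]
finger_gap: 40.0
```

```bash
python3 - <<'E'
from ch import *
c=snap('wrist','o.png');state();p=np.load('p.npy')
print(proj(c,W(p,(0,43,103))),pinks(c,57))
cv2.imwrite('pics/o2.png',c['image'])
E
```

```text
33.85 [528.2 230.  174.6] [ -90.    -0.  -171.1] [ 0.3 -0.4  0.3] 40.09869458604198
[246.6 203.7] [(array([559.2, 323.3]), array([51, 48], dtype=int32), array([139., 130.])), (array([521.1, 278.4]), array([46, 45], dtype=int32), array([191., 184.])), (array([472.7, 316. ]), array([46, 42], dtype=int32), array([143., 230.]))]
```

View pics/o2.png

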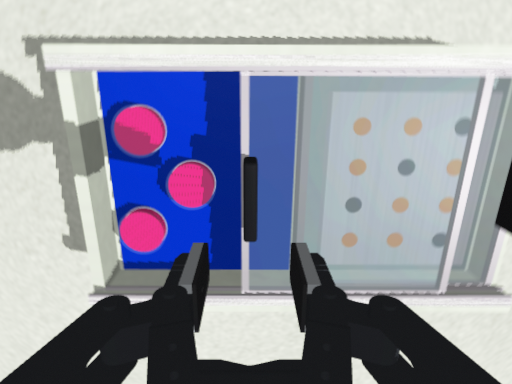

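All three pinks stand on the tray, and the handle at (250,199) is centred between the fingers. Gripping it and shutting the door.

>>> {"op": "move_arm", "data": {
  "motion": "0 0 -3 0 0 0;0 0 -5.5 0 0 0;0 0 -7.5 0 0 0;0 0 -8.4 0 0 0;0 0 -8.4 0 0 0;0 0 -8.4 0 0 0"
}}

```text
time: 34.35
tool_pos: [528.3, 230.0, 91.0]
tcp_rot: [-90.0, -0.0, -170.5]
ft_force: [0.4, 0.6, -0.0]
finger_gap: 40.2
```

>>> {"op": "move_arm", "data": {
  "motion": "0 0 0 0 0 0;0 0 0 0 0 0;0 0 0 0 0 0;0 0 0 0 0 0;0 0 0 0 0 0",
  "fingers": 0.6
}}

```text
time: 34.77
tool_pos: [529.6, 230.4, 92.8]
tcp_rot: [-90.0, 0.2, -170.6]
ft_force: [-0.4, -0.0, 6.9]
finger_gap: 8.9
```

>>> {"op": "move_arm", "data": {
  "motion": "-0.2 1.3 0 0 0 0;-0.45 2.8 0 0 0 0;-0.7 4.3 0 0 0 0;-0.94 5.8 0 0 0 0;-1.18 7.3 0 0 0 0;-1.42 8.7 0 0 0 0;-1.63 10 0 0 0 0;-1.8 11 0 0 0 0;-1.94 11.8 0 0 0 0;-1.94 11.9 0 0 0 0"
}}

```text
time: 35.6
tool_pos: [510.2, 348.3, 92.8]
tcp_rot: [-89.8, 0.1, -170.6]
ft_force: [-0.2, -13.3, 12.2]
finger_gap: 9.1
```

>>> {"op": "move_arm", "data": {
  "motion": "0 0 0 0 0 0;0 0 0 0 0 0"
}}

```text
time: 35.77
tool_pos: [510.3, 348.2, 92.8]
tcp_rot: [-89.9, 0.1, -170.6]
ft_force: [-0.2, -7.4, 9.0]
finger_gap: 9.2
```

>>> {"op": "move_arm", "data": {
  "motion": "0 0 0 0 0 0;0 0 0 0 0 0;0 0 0 0 0 0;0 0 3 0 0 0;0 0 6 0 0 0;0 -1 8 0 0 0;0.1 -4 8 0 0 0;0.2 -8 8 0 0 0;0.4 -12 8 0 0 0;0.5 -16 8 0 0 0",
  "fingers": 4
}}

```text
time: 36.6
tool_pos: [513.6, 187.9, 170.9]
tcp_rot: [-90.0, 0.0, -170.5]
ft_force: [0.2, -0.4, 0.4]
finger_gap: 40.0
```

>>> {"op": "move_arm", "data": {
  "motion": "0.1 -4 0 0 0 0;0.2 -8 0 0 0 0;0.3 -12 0 0 0 0;0.4 -16 0 0 0 0;0.5 -20 0 0 0 0;0.7 -23 0 0 0 0;0.8 -26 0 0 0 0;0.8 -27 0 0 0 0;0.8 -27 0 0 0 0"
}}

```text
time: 37.35
tool_pos: [521.8, -83.2, 170.7]
tcp_rot: [-90.0, -0.0, -170.8]
ft_force: [-0.1, -0.3, 0.1]
finger_gap: 39.8
```

```bash
python3 - <<'E'
from ch import *
c=snap('wrist','q.png');s=snap('scene','q1.png');state();p=np.load('p.npy')
print(W(p,(-55,-265,68)))
cv2.imwrite('pics/q2.png',np.hstack([cv2.resize(c['image'],(400,300)),cv2.resize(s['image'][190:340,200:400],(400,300),interpolation=cv2.INTER_CUBIC)]))
for l in [(-55,-265,75),(0,-265,75)]:print(proj(c,W(p,l))*.78)
E
```

```text
37.45 [521.9 -80.5 170.7] [ -90.    -0.  -170.6] [-1.   0.2 -0.5] 40.20540108302341
[523.6 -81.4  68. ]
[192.5 148.6]
[192.3  92.1]
```

View pics/q2.png

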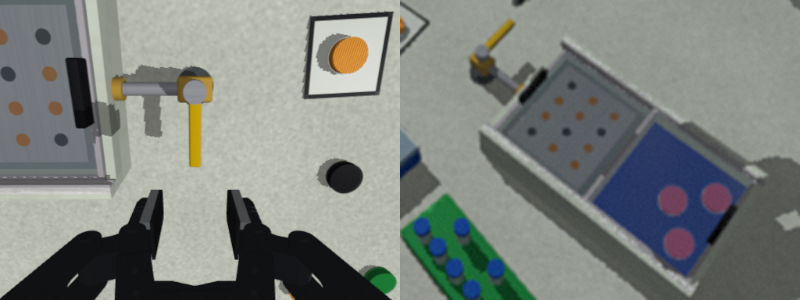

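Left half: the lever runs from (195,90) to (195,165), centred between the fingers, and the old dish is on the pad at (348,55). Right half: the left door is shut with its handle at the end and three pinks inside. Gas back on.

>>> {"op": "move_arm", "data": {
  "motion": "0.2 -0.1 -4 0 0 0;0.2 -0.1 -7.5 0 0 0;0.2 -0.1 -10 0 0 0;0.2 -0.1 -11.6 0 0 0;0.2 -0.1 -11.6 0 0 0;0.2 -0.1 -11.6 0 0 0"
}}

```text
time: 37.95
tool_pos: [523.2, -80.3, 54.2]
tcp_rot: [-90.1, -0.1, -170.5]
ft_force: [0.9, 0.0, 0.4]
finger_gap: 39.8
```

>>> {"op": "move_arm", "data": {
  "motion": "0 0 0 0 0 0;0 0 0 0 0 0;0 0 0 0 0 0;0 0 0 0 0 0;0 0 0 0 0 0",
  "fingers": 1.8
}}

```text
time: 38.37
tool_pos: [524.6, -82.2, 55.8]
tcp_rot: [-90.0, 0.1, -170.6]
ft_force: [0.4, 0.3, 0.3]
finger_gap: 17.6
```

```bash
python3 - <<'E'
from ch import *
p=np.load('p.npy');H=W(p,(0,-265,68))[:2];a0=p[2]-np.pi
state()
G=lambda d:H+55*np.array([np.cos(a0+np.radians(d)),np.sin(a0+np.radians(d))])
print('; '.join('%.1f %.1f 0 0 0 %d'%(*((G(d)-G(0))/10),d) for d in range(7,71,7)))
print('; '.join('%.1f %.1f 0 0 0 %d'%(*((G(d)-G(70))/10),d-70) for d in (77,84,91,94)))
E
```

```text
38.3667 [524.6 -82.2  55.8] [ -90.     0.1 -170.6] [0.4 0.3 0.3] 17.59173684217236
0.1 -0.7 0 0 0 7; 0.4 -1.3 0 0 0 14; 0.7 -1.9 0 0 0 21; 1.1 -2.4 0 0 0 28; 1.5 -3.0 0 0 0 35; 2.0 -3.4 0 0 0 42; 2.5 -3.8 0 0 0 49; 3.1 -4.1 0 0 0 56; 3.8 -4.4 0 0 0 63; 4.4 -4.5 0 0 0 70
0.7 -0.1 0 0 0 7; 1.3 -0.1 0 0 0 14; 2.0 -0.0 0 0 0 21; 2.3 0.1 0 0 0 24
```

>>> {"op": "move_arm", "data": {
  "motion": "0.1 -0.7 0 0 0 7; 0.4 -1.3 0 0 0 14; 0.7 -1.9 0 0 0 21; 1.1 -2.4 0 0 0 28; 1.5 -3.0 0 0 0 35; 2.0 -3.4 0 0 0 42; 2.5 -3.8 0 0 0 49; 3.1 -4.1 0 0 0 56; 3.8 -4.4 0 0 0 63; 4.4 -4.5 0 0 0 70"
}}

```text
time: 39.2
tool_pos: [567.8, -127.6, 54.9]
tcp_rot: [-90.1, -0.0, -100.3]
ft_force: [-2.0, -1.0, -0.0]
finger_gap: 18.2
```

>>> {"op": "move_arm", "data": {
  "motion": "0.7 -0.1 0 0 0 7; 1.3 -0.1 0 0 0 14; 2.0 0 0 0 0 21; 2.3 0.1 0 0 0 24;2.3 0.1 0 0 0 24;2.3 0.1 0 0 0 24;2.3 0.1 0 0 0 24"
}}

```text
time: 39.78
tool_pos: [590.5, -126.6, 54.8]
tcp_rot: [-90.1, -0.0, -76.6]
ft_force: [-4.2, -4.3, 0.4]
finger_gap: 17.8
```

>>> {"op": "move_arm", "data": {
  "motion": "0.3 0.05 0 0 0 2;0.3 0.05 0 0 0 2;0.3 0.05 0 0 0 2;0.3 0.05 0 0 0 2"
}}

```text
time: 40.12
tool_pos: [590.7, -126.4, 54.4]
tcp_rot: [-90.4, 0.1, -74.7]
ft_force: [-17.7, -5.0, 9.2]
finger_gap: 17.9
```

>>> {"op": "move_arm", "data": {
  "motion": "-0.4 0 0 0 0 -3;-0.4 0 0 0 0 -4;-0.4 0 0 0 0 -4;-0.4 0 4 0 0 -4;-0.4 0 8 0 0 -4;-0.4 0 12 0 0 -4;-4 0 16 0 0 -4;-8 0 18 0 0 -4;-12 0 18 0 0 -4;-15 0 18 0 0 -4",
  "fingers": 4
}}

```text
time: 40.95
tool_pos: [444.4, -125.6, 237.8]
tcp_rot: [-89.7, -0.2, -78.5]
ft_force: [-0.1, -0.5, 1.0]
finger_gap: 40.0
```

```bash
python3 - <<'E'
from ch import *
s=snap('scene','z.png');b=snap('side','z1.png');state()
cv2.imwrite('pics/z2.png',np.hstack([cv2.resize(s['image'][100:350,170:400],(400,435),interpolation=cv2.INTER_CUBIC),cv2.resize(b['image'][70:290,110:370],(400,435),interpolation=cv2.INTER_CUBIC)]))
E
```

```text
41.05 [ 439.5 -124.7  234.9] [-90.   -0.  -78.6] [ 0.8  0.2 -0.5] 40.11764378415573
```

View pics/z2.png

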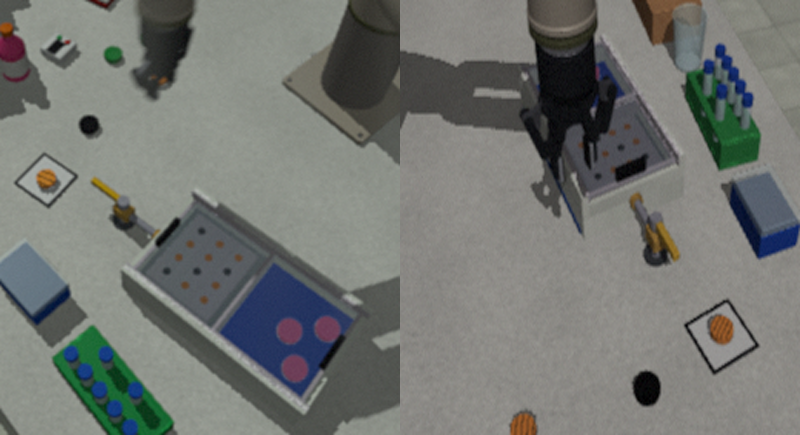

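The picture shows the lever in line with the pipe at (93,181)–(122,212), the left handle at its shut end (332,352), three pinks under the door and the old dish on the pad (46,180). I'll compare the handle and lever with the first image, then hand in.

```bash
python3 - <<'E'
from h import *
a=load('a.png');z=load('z.png')
def cen(s,box,f):
    x0,y0,x1,y1=box;m=f(s['image'][y0:y1,x0:x1].astype(int));v,u=np.nonzero(m);return u.mean()+x0,v.mean()+y0,len(u)
dark=lambda i:i.max(2)<45
yel=lambda i:(i[...,2]-i[...,0]>70)
for n,b,f in [('hL',(345,285,375,315),dark),('hR',(255,220,280,245),dark),('lever',(220,198,238,216),yel)]: print(n,cen(a,b,f),cen(z,b,f))
state(); print(r.hand_in())
E
```

```text
hL (np.float64(360.43055555555554), np.float64(302.1111111111111), 72) (np.float64(360.6081081081081), np.float64(301.8918918918919), 74)
hR (np.float64(266.0923076923077), np.float64(233.3846153846154), 65) (np.float64(266.0923076923077), np.float64(233.3846153846154), 65)
lever (np.float64(230.46428571428572), np.float64(207.67857142857142), 56) (np.float64(230.17241379310346), np.float64(207.94827586206895), 58)
41.05 [ 439.5 -124.7  234.9] [-90.   -0.  -78.6] [ 0.8  0.2 -0.5] 40.11764378415573
the job is handed in; nothing more can be done
None
```

The job is done and handed in at about 41 s of robot time; handing in gives no verdict. In order:
1. I turned the gas off.
2. I opened the left door, over the blue tray.
3. I set the old amber dish on the white pad and stood all three pink dishes flat and apart on the blue tray.
4. I slid the door shut.
5. I turned the gas back on.

**Last checks:**
- **Doors and valve:** both handles and the lever are back within 0.4 px of where they were in the first scene image. The lever stopped against about 18 N at the on end.
- **Dishes:** the last pictures show the three pinks under the shut door and the old dish near the middle of the pad.
- **Rest of the bench:** the tip box and the black dish look unmoved in the last pictures. The bottle, timer, bench amber dish and green dishes were only partly in view or not measured, but the arm did not work close to them.
- **Robot:** the gripper is clear of everything at 235 mm height.

No check failed. One small disagreement: the measured tool height differed by up to about 6 mm between grasps, so I lowered each pink dish until the contact force showed it was down.

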